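# Turn a proofed seal stone over and put it away face up

### The arm

A 6-joint arm with a two-finger parallel gripper is mounted at the origin on the work surface. World frame = base frame: x ahead of the robot, y to its left, z up, the work surface at z = 0. Lengths are in mm, angles in rad, forces in N, time in s.
With the tool pointing down it reaches from about 375 to 975 mm from the base axis. Payload 3.8 kg.
Tool frame: the origin (TCP) lies at the very end of the fingers, on their centre line; the grasp point (between the pads) lies 19 mm behind it; y points along the fingers, x is the direction in which the jaws open and shut, and the axes are right-handed (so a half turn about y gives the same grasp; the last joint's range is limited). The gripper opens to 88 mm and grips with 3 to 60 N. Pads are 18 mm wide; open, the fingers measure 123 mm over their backs; the gripper's body (75 mm by 187 mm) begins 45 mm behind the grasp point.
Start: joints at [1.146, 0.264, 1.604, -0, 1.274, -0.037], TCP at [255.25, 624.872, 238.706] pointing down, gripper open.
Joint ranges: [-2.63, 2.63], [-0.94, 2.18], [0.31, 2.57], [-1.31, 4.45], [0, 2.66], [-2.55, 2.55]. Speed limits (rad/s): [2.57, 2.57, 3.14, 3.14, 3.14, 3.14].

### API

Orientations are given as a unit quaternion [x, y, z, w].
In Python, from workcell import sense, grab_frame, camera_info, hand_in gives the robot as it stands.
- The arm moves only by the shell command python3 -m pendant 'ROWS' [OPENING] [FORCE]. ROWS is text: rows parted by semicolons, each of 4 numbers parted by spaces: the shift along the world's x, y, z normalised to -1 to 1, where 1 is 400 mm, then the turn about the world's z normalised to -1 to 1, where 1 is 180 degrees. In form: dx dy dz turn; .... A call has 1 to 20 rows; each row is the pose to reach, as a shift and turn from the pose measured when the call began, turning the shorter way round; what a row does not reach only later rows make up. A row lasts 1/12 s, in which the tool goes at most 41.7 mm and 7.16 degrees, less where a joint would pass 70% of its speed; a pose out of reach is approached as far as the arm can. A call with a number of a shift or a turn outside -1 to 1 is refused whole. A call with a gripper value outside its range is refused whole. OPENING is the opening, from -1 (shut) to 1 (fully open), so that 0 is half open, set as the call begins (- or left out, the last holds). The fingers move at their own pace and stop on an object; FORCE is the grip in N (left out, the last holds). Time passes only in rows, so rows that repeat a pose let the fingers close. It gives the time, the measured TCP pose, the force and the opening at its end, in the units of the state.
- sense(): the state, without advancing time (a new reading comes with each control period).
- grab_frame(name): name is "scene" or "top"; returns the picture (420x560x3 uint8, red, green, blue); there is no depth.
- camera_info(name): a dict with "camera_matrix" (3x3 intrinsics, pixels), "rvec" (rotation vector, rad) and "tvec" (3), from world to camera coordinates, as OpenCV has them. Camera axes: x right, y down, z forward; pixel columns grow to the right and rows downward; lengths in mm; the calibration is good to about 2 mm. A picture is of the moment at which its call begins. camera_info takes no time and is no camera call.
- hand_in(): hands the job in, once; it reports no verdict.
The state is a dict: "time_s": time; "joints": joint angles; "dq": joint speeds; "joint_torque": joint torques, N m; "tcp_pos": TCP position; "tcp_rot": TCP orientation; "force": force on the tool from outside, world axes, zero at the start; "wrist_torque": the same for the moment, N m; "grip_width": opening from 0.0 (shut) to 1.0 (fully open).
Only numpy, scipy, OpenCV 4.12 (cv2) and the standard library are available. Lean on these libraries where they do the work, as an engineer would, in place of code of your own. Each camera call takes 0.05 s, during which the arm holds its last target.

### The job

The cream seal stone on the green stamping mat has just been proofed and still stands on its inked carved face: lay it down on its side on the mat and let go of it, then take a fresh hold and put it away in the empty middle well of the walnut tray just like its neighbours, standing fully down in the well with the red face up and the bamboo side facing the brass-plated edge of the tray. Soapstone chips, so never drop it or let it topple. Leave the two seals in the tray, the red paste dish and the graver as they are.

Things in the scene. Friction and masses are not known exactly. Their poses are not given: they have to be found in the camera images.
- seal: The cream soapstone seal to put away: square prism 40 x 40 x 100 mm, about 0.42 kg. Origin at the centre of its carved end face (red ink, cream cut lines); z runs from there to the plain head end at z = 100 mm; x points out of the side with a dark green bamboo relief (other sides plain). At the start it stands on the mat on its face, z up; put away it has z down.
- seal_mid (a point): Centre of the seal stone's volume (50 mm from either end).
- seal_face (a point): Centre of the red carved face of the seal stone.
- seal_head (a point): Centre of the plain head end of the seal stone, the end that must stand on the well's floor.
- seal_bamboo (a point): Middle of the bamboo side of the cream seal, 20 mm from its long axis. At the start it faces within 1.2 rad of world +x.
- mat: Green stamping mat, 220 x 220 mm, 3 mm thick, fixed flat on the desk, a white proof slip on part of it (look only). Origin at the centre of its underside, axes along its edges, z up; top at z = 3 mm. Its centre is 0.51 to 0.59 m ahead of the robot, 0.18 to 0.24 m to one side; the tray is on the other side, and either may be on the left.
- tray: Walnut tray, fixed: block 84 (x) by 244 (y) by 24 mm high. Origin at the centre of its underside, z up. Three square wells 48 x 48 mm, 14 mm deep, at y = -76, 0, +76 mm, flat floors at z = 10 mm; the outer two hold other seals, the middle is empty. The edge at +x has the brass plate (150 mm long) and faces world +x, away from the robot, within 0.4 rad.
- tray_well (a point): Centre of the floor of the empty middle well, 10 mm above the desk.
- seal_rust: Rust-brown seal, 40 x 40 x 84 mm, loose, standing in the tray's well at y = +76 mm, red face up, bamboo side towards the brass plate. Origin at the centre of its lower end. Its top is 94 mm above the desk. Leave it.
- seal_grey: Grey-green seal, 40 x 40 x 90 mm, loose, standing in the tray's well at y = -76 mm, red face up, bamboo side towards the brass plate. Origin at the centre of its lower end. Its top is 100 mm above the desk. Leave it.
- dish: Blue porcelain dish of red seal paste, 68 mm across, 30 mm high, loose, near the desk's centre line beyond the mat and tray. Origin at the centre of its underside. Leave it.
- graver: Graver, a wooden-handled engraving tool 145 mm long and 23 mm thick, loose, lying along its x axis near the desk's centre line between mat and tray. Origin on the desk under its middle. Leave it.
Things that resemble listed ones, but are neither listed nor needed, are in the scene too. What is shaped like the seal but blue, purple or turquoise is not meant.

How it is judged:
By the outcome, as a careful person would: the job done as asked, in the order asked, and still so for the second after the job is handed in, with the robot touching nothing.
It also fails if it takes over 67 s, if anything falls off the work surface, if the arm or the gripper's body presses on something with over 40 N, if the wrist force passes 120 N, or if a joint passes its speed limit or range.

## Working session

There is one attempt and no reset: what is moved stays moved. The work goes in short steps, Python scripts to look and compute and a shell command to move; the robot and the scene stay as the last step left them, time stands still between calls to the robot, and variables do not carry over. Pictures are saved under pics/ and viewed, and the job is handed in when it is done.

```bash
ls; mkdir -p pics
python3 - <<'E'
from workcell import *
import cv2
print(sense())
for n in("scene","top"):
    f=grab_frame(n); cv2.imwrite(f"pics/{n}0.png",cv2.cvtColor(f,cv2.COLOR_RGB2BGR)); print(camera_info(n))
E
```

```text
pics
{'time_s': 0.0, 'joints': array([ 1.14610053e+00,  2.64742519e-01,  1.60530893e+00, -4.92743617e-05,
        1.27371476e+00, -3.68804212e-02]), 'dq': array([-0.0009776 ,  0.0006275 ,  0.00012065, -0.00112327,  0.00077827,
       -0.00078704]), 'joint_torque': array([-9.95542214e-04, -5.02095437e+01, -3.56876814e+01,  7.25769228e-02,
        2.90884729e-02, -1.62078136e-04]), 'tcp_pos': array([254.98385533, 624.24485451, 237.43031712]), 'tcp_rot': array([ 0.58739241,  0.39364147, -0.39493049, -0.58655473]), 'force': array([0.73505181, 1.08364818, 0.22741917]), 'wrist_torque': array([ 0.01804078,  0.02866847, -0.01082448]), 'grip_width': 0.9984340248554426}
{'camera_matrix': array([[381.46606925,   0.        , 275.08718357],
       [  0.        , 381.46606925, 209.52712761],
       [  0.        ,   0.        ,   1.        ]]), 'rvec': array([ 1.51730817,  2.07128554, -0.80461265]), 'tvec': array([ 233.45295142, -331.19513117, 1445.78474204])}
{'camera_matrix': array([[390.47384648,   0.        , 276.95655445],
       [  0.        , 390.47384648, 214.77083162],
       [  0.        ,   0.        ,   1.        ]]), 'rvec': array([ 2.09928808, -2.15930064,  0.1521506 ]), 'tvec': array([-47.98795692, 619.22360611, 902.92582927])}
```

View pics/scene0.png

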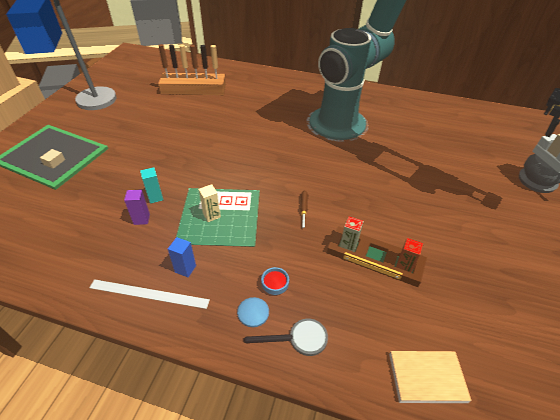

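View pics/top0.png

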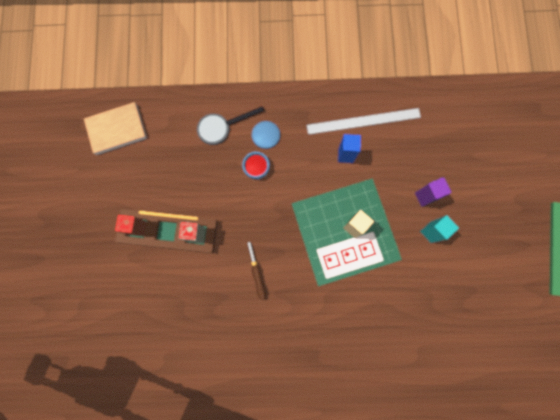

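```bash
cat > h.py <<'E'
import numpy as np, cv2
from workcell import *
def cam(n):
    c=camera_info(n); K=np.array(c['camera_matrix']); R=cv2.Rodrigues(np.array(c['rvec']))[0]; t=np.array(c['tvec']).reshape(3)
    return K,R,t
def ray(n,u,v):
    K,R,t=cam(n); d=R.T@np.linalg.solve(K,[u,v,1.]); return -R.T@t,d
def onz(n,u,v,z):
    o,d=ray(n,u,v); return o+d*(z-o[2])/d[2]
def proj(n,P):
    K,R,t=cam(n); q=(np.atleast_2d(P)@R.T+t)@K.T; return q[:,:2]/q[:,2:]
def tri(ps):
    A=np.zeros((3,3));b=np.zeros(3)
    for n,u,v in ps:
        o,d=ray(n,u,v); d=d/np.linalg.norm(d); M=np.eye(3)-np.outer(d,d); A+=M;b+=M@o
    return np.linalg.solve(A,b)
def crop(img,x0,y0,w,h,s,name):
    c=cv2.resize(img[y0:y0+h,x0:x0+w],None,fx=s,fy=s,interpolation=cv2.INTER_CUBIC); cv2.imwrite(name,c)
E
python3 - <<'E'
from h import *
t=cv2.imread('pics/top0.png'); s=cv2.imread('pics/scene0.png')
a=cv2.resize(t[170:290,285:405],None,fx=5,fy=5,interpolation=2)[:, :]
cv2.imwrite('pics/matTop.png',a)
a=cv2.resize(s[170:250,170:270],None,fx=7,fy=7,interpolation=2);cv2.imwrite('pics/matSc.png',a)
a=np.vstack([cv2.resize(t[200:260,105:225],None,fx=5,fy=5,interpolation=2),cv2.resize(s[205:285,315:435],None,fx=5,fy=5,interpolation=2)[:300]]);cv2.imwrite('pics/tray.png',a)
for n in("top","scene"): print(n, cam(n)[1].round(2), ray(n,0,0)[0])
E
```

```text
top [[-0.03 -1.   -0.02]
 [-0.99  0.03 -0.16]
 [ 0.16  0.02 -0.99]] [465.19254965 -80.30211496 989.02135145]
scene [[-0.3   0.96  0.02]
 [ 0.69  0.23 -0.68]
 [-0.66 -0.19 -0.73]] [1247.3112262   128.92201696  825.88003626]
```

View pics/matTop.png

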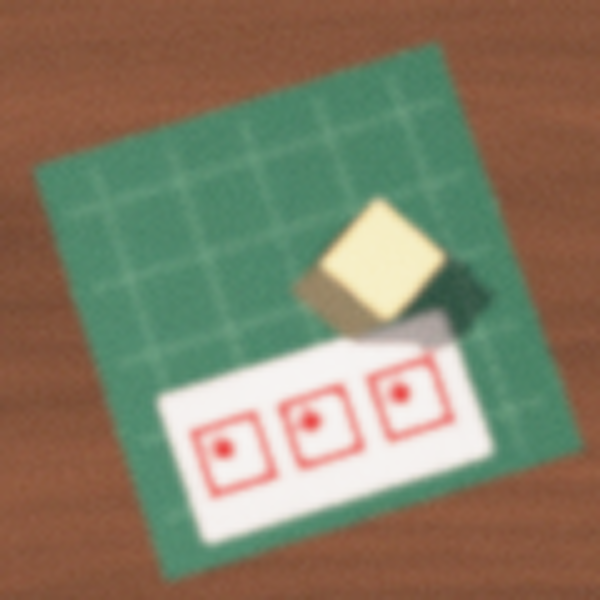

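View pics/matSc.png

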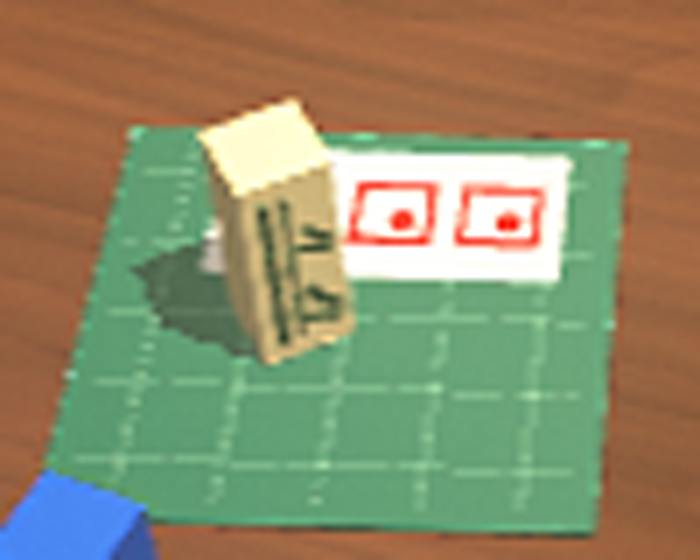

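View pics/tray.png

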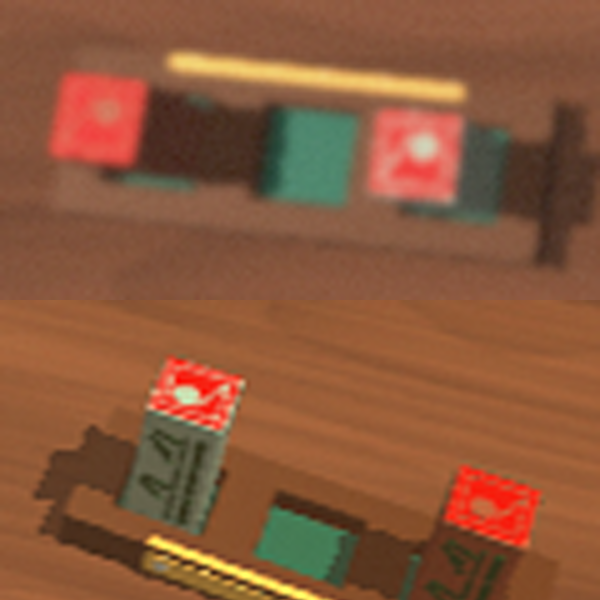

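Run:
```python
from h import *
t=cv2.imread('pics/top0.png').astype(int); B,G,R=[t[...,i] for i in range(3)]
def show(nm,m,box,z,sub=None):
    x0,y0,x1,y1=box; k=np.zeros(m.shape,np.uint8); k[y0:y1,x0:x1]=m[y0:y1,x0:x1]
    c=max(cv2.findContours(k,cv2.RETR_EXTERNAL,cv2.CHAIN_APPROX_NONE)[0],key=cv2.contourArea)[:,0,:].astype(float)
    P=np.array([onz('top',u,v,z)[:2] for u,v in c]).astype(np.float32)
    r=cv2.minAreaRect(P); bx=cv2.boxPoints(r)
    print(nm,len(c),np.round(r[0],1),np.round(r[1],1),'ang',round(r[2],1)); print(bx.round(1).tolist()); return r
show('seal',(R>215)&(G>190)&(B>130)&(B<225)&(R-B>25),(340,205,380,240),103)
# mat: green-ish
show('mat',((G-R>15)|((R>150)&(R-B<45))|((R>200))),(288,175,405,290),3)
show('brass',(R>170)&(G>120)&(B<110)&(R-B>70),(130,205,205,225),24)
# reds
for nm,box,z in(('rust',(113,210,140,236),94),('grey',(175,217,203,245),100)):
    show(nm,(R>170)&(R-B>0),box,z)
show('well',(G-R>15),(155,215,180,245),10)
```

```text
seal 50 [ 587.1 -257.6] [39.3 39.9] ang 46.2
[[559.2000122070312, -258.0], [588.0, -285.6000061035156], [615.0999755859375, -257.29998779296875], [586.2999877929688, -229.6999969482422]]
mat 321 [ 578.9 -236.7] [218.4 219.3] ang 15.7
[[444.0, -160.6999969482422], [503.5, -371.8999938964844], [713.7000122070312, -312.70001220703125], [654.2000122070312, -101.5]]
brass 122 [629.4 210.8] [151.8  12.1] ang 81.9
[[612.7999877929688, 136.5], [624.7000122070312, 134.8000030517578], [646.0, 285.1000061035156], [634.0999755859375, 286.79998779296875]]
rust 61 [601.2 291. ] [40.6 41.5] ang 80.9
[[577.5, 274.20001220703125], [618.5, 267.70001220703125], [624.9000244140625, 307.70001220703125], [583.9000244140625, 314.29998779296875]]
grey 63 [579.  141.6] [41.3 39.4] ang 88.3
[[558.5999755859375, 121.5], [598.0, 120.30000305175781], [599.2999877929688, 161.60000610351562], [559.9000244140625, 162.8000030517578]]
well 62 [591.2 216.5] [41.4 46. ] ang 81.8
[[565.4000244140625, 199.39999389648438], [611.0, 192.8000030517578], [616.9000244140625, 233.6999969482422], [571.4000244140625, 240.3000030517578]]
```

```bash
cat >> h.py <<'E'
from scipy.spatial.transform import Rotation as Ro
def st():
    s=sense(); R=Ro.from_quat(s['tcp_rot']).as_matrix(); p=s['tcp_pos']
    return s['time_s'],p,np.degrees(np.arctan2(R[1,0],R[0,0])),s,R
def goto(x,y,z,az=None):
    "print row for absolute TCP, jaw azimuth mod 180"
    t,p,a,s,R=st(); d=(np.array([x,y,z])-p)
    dt=0 if az is None else (az-a+90)%180-90
    print('t %.2f'%t,'row',(d/400).round(4),'turn',round(dt/180,4),'deg',round(dt,1),'dist',np.linalg.norm(d).round(0),'q6',s['joints'][5].round(2))
E
python3 - <<'E'
from h import *
t,p,a,s,R=st(); print(t,a,R.round(3))
goto(587,-257.6,160,46.2)
E
```

```text
0.1 67.78187027754242 [[ 0.378 -0.001 -0.926]
 [ 0.926 -0.002  0.378]
 [-0.002 -1.     0.   ]]
t 0.10 row [ 0.83   -2.2047 -0.1938] turn -0.1199 deg -21.6 dist 946.0 q6 -0.04
```

```bash
python3 -m pendant '0.4 -1 0 -0.06;0.4 -1 0 -0.06;0.4 -1 0 -0.06;0.4 -1 0 -0.06;0.4 -1 0 -0.06;0.4 -1 0 -0.06;0.4 -1 0 -0.06;0.4 -1 0 -0.06;0.4 -1 0 -0.06;0.4 -1 0 -0.06;0.4 -1 0 -0.06' 1 20; python3 -c "
from h import *
goto(587,-257.6,160,46.2)"
```

```text
time_s: 1.02
tcp_pos: [415.8, 220.0, 237.2]
tcp_rot: [0.623, 0.335, -0.337, -0.621]
force: [0.0, -0.0, -0.6]
grip_width: 1.006
t 1.02 row [ 0.4281 -1.1939 -0.1929] turn -0.059 deg -10.6 dist 513.0 q6 -0.55
```

```bash
python3 -m pendant '0.4 -1 0 -0.06;0.4 -1 0 -0.06;0.4 -1 0 -0.06;0.4 -1 0 -0.06;0.4 -1 0 -0.06;0.4 -1 0 -0.06;0.4 -1 0 -0.06;0.4 -1 0 -0.06;0.4 -1 0 -0.06;0.4 -1 0 -0.06;0.4 -1 0 -0.06;0.4 -1 0 -0.06;0.4 -1 0 -0.06' ; python3 -c "
from h import *
goto(587,-257.6,160,46.2)"
```

```text
time_s: 2.1
tcp_pos: [575.3, -180.4, 236.3]
tcp_rot: [0.651, 0.274, -0.277, -0.651]
force: [-0.0, 0.3, -0.6]
grip_width: 0.996
t 2.10 row [ 0.0292 -0.1931 -0.1907] turn 0.0017 deg 0.3 dist 109.0 q6 -1.14
```

```bash
python3 -m pendant '0.036 -0.2 -0.18 0.002;0.036 -0.2 -0.18 0.002;0.036 -0.2 -0.18 0.002;0.036 -0.2 -0.18 0.002;0.036 -0.2 -0.18 0.002'
python3 - <<'E'
from h import *
goto(589.9,-260.4,64,46.2)
f=grab_frame('scene')[:,:,::-1]; crop(f,150,120,150,130,5,'pics/a1.png')
f=grab_frame('top')[:,:,::-1]; crop(f,285,150,150,140,5,'pics/a2.png')
E
```

```text
time_s: 2.52
tcp_pos: [588.4, -258.5, 162.6]
tcp_rot: [-0.649, -0.276, 0.28, 0.651]
force: [-0.1, 0.7, 0.2]
grip_width: 0.999
t 2.52 row [ 0.0039 -0.0048 -0.2464] turn -0.0003 deg -0.1 dist 99.0 q6 -1.26
```

View pics/a1.png

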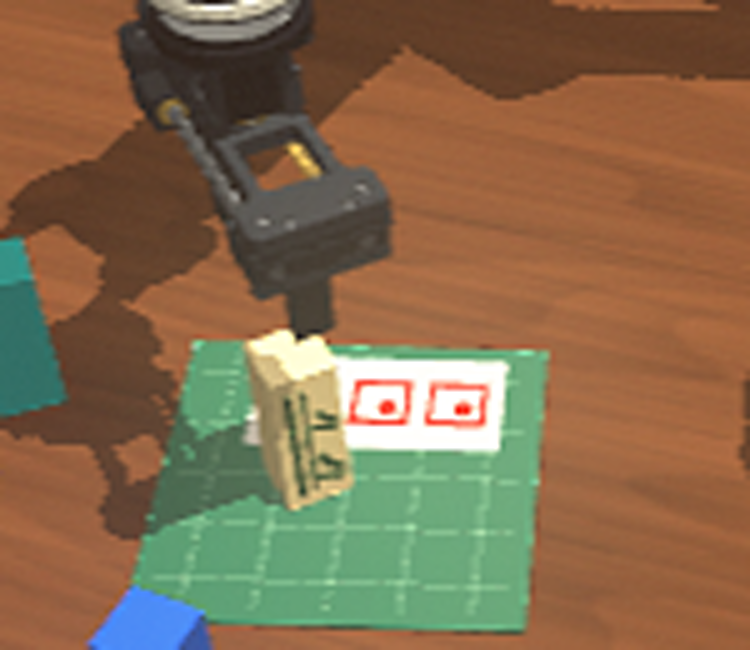

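View pics/a2.png

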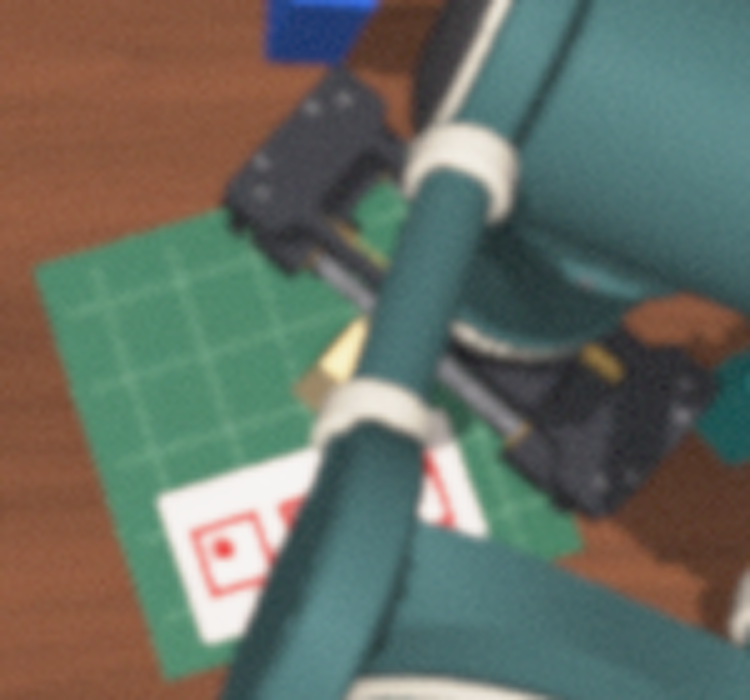

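Run:
```python
from h import *
t,p,a,s,R=st()
for k in(-53,-44,44,53):
    q=p+R[:,0]*k; print(k,q.round(0),((proj('scene',q)[0]-[150,120])*5).round(0),((proj('top',q)[0]-[285,150])*5).round(0))
```

```text
-53 [ 553. -297.  165.] [230. 210.] [507. 414.]
-44 [ 560. -290.  165.] [236. 220.] [490. 400.]
44 [ 620. -227.  165.] [300. 320.] [331. 263.]
53 [ 627. -220.  165.] [307. 331.] [315. 249.]
```

```bash
python3 -m pendant '0.004 -0.005 -0.08 0;0.004 -0.005 -0.16 0;0.004 -0.005 -0.2 0;0.004 -0.005 -0.235 0;0.004 -0.005 -0.248 0;0.004 -0.005 -0.248 0;0.004 -0.005 -0.248 0' && python3 -m pendant '0 0 0 0;0 0 0 0;0 0 0 0;0 0 0 0;0 0 0 0;0 0 0 0' -1 20;  python3 -c "
from h import *
t,p,a,s,R=st();print(a,s['wrist_torque'])"
```

```text
time_s: 3.2
tcp_pos: [592.7, -260.3, 67.6]
tcp_rot: [0.651, 0.278, -0.279, -0.649]
force: [0.4, 0.2, 0.1]
grip_width: 1.0
time_s: 3.7
tcp_pos: [592.7, -260.5, 67.8]
tcp_rot: [0.651, 0.278, -0.279, -0.649]
force: [0.7, -0.1, -0.4]
grip_width: 0.568
46.366812324666334 [-0.0386392   0.01289084 -0.03017981]
```

```bash
python3 -m pendant '0 0 0 0;0 0 0 0;0 0 0 0;0 0 0 0;0 0 0 0' -1 20;  python3 -c "
from h import *
for i in range(3):
  t,p,a,s,R=st();print(t,p,a,s['wrist_torque'],s['grip_width'])"
```

```text
time_s: 4.12
tcp_pos: [592.5, -260.7, 67.8]
tcp_rot: [0.651, 0.278, -0.279, -0.649]
force: [-1.4, -0.9, 1.6]
grip_width: 0.459
4.1167 [ 592.52345953 -260.69133749   67.82233111] 46.37207438453806 [-0.32732331  0.29599407 -0.0277364 ] 0.4594541325742727
4.1167 [ 592.52345953 -260.69133749   67.82233111] 46.37207438453806 [-0.32732331  0.29599407 -0.0277364 ] 0.4594541325742727
4.1167 [ 592.52345953 -260.69133749   67.82233111] 46.37207438453806 [-0.32732331  0.29599407 -0.0277364 ] 0.4594541325742727
```

```bash
python3 -m pendant '0 0 0.01 0;0 0 0.02 0;0 0 0.02 0;0.03 -0.02 0.02 0;0.06 -0.04 0.02 0;0.09 -0.06 0.02 0;0.105 -0.07 0.02 0;0.105 -0.07 0.02 0;0.105 -0.07 0.02 0' - 20;  python3 - <<'E'
from h import *
t,p,a,s,R=st();print(p,a,s['wrist_torque'],s['force'])
f=grab_frame('scene')[:,:,::-1]; crop(f,150,120,150,130,5,'pics/b1.png')
E
```

```text
time_s: 4.87
tcp_pos: [634.1, -288.4, 75.2]
tcp_rot: [0.65, 0.277, -0.279, -0.65]
force: [-0.1, -0.9, -4.2]
grip_width: 0.456
[ 634.10662376 -288.37684433   75.24185507] 46.36231106248197 [-0.0967892   0.03475807  0.01426038] [-0.11016453 -0.92852896 -4.17968871]
```

View pics/b1.png

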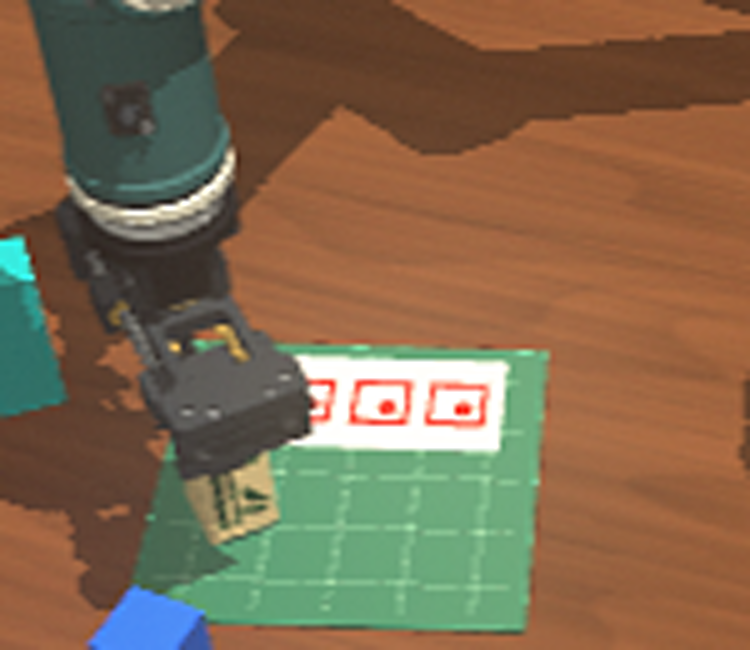

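```bash
python3 -m pendant '0 0 -0.01 0;0 0 -0.019 0;0 0 -0.02 0;0 0 -0.02 0;0 0 -0.02 0' - 20; python3 -m pendant '0 0 0 0;0 0 0 0' - 10
```

```text
time_s: 5.33
tcp_pos: [633.2, -288.3, 67.5]
tcp_rot: [0.65, 0.277, -0.28, -0.65]
force: [-2.6, -1.3, 1.2]
grip_width: 0.453
time_s: 5.5
tcp_pos: [633.1, -288.2, 67.5]
tcp_rot: [0.65, 0.277, -0.28, -0.65]
force: [-1.3, -1.0, -0.4]
grip_width: 0.454
```

```bash
python3 -m pendant '-0.013 0.013 0.005 0;-0.027 0.026 0.008 0;-0.041 0.039 0.009 0;-0.055 0.052 0.009 0;-0.069 0.066 0.008 0;-0.082 0.079 0.004 0;-0.082 0.079 0.004 0' - 10;  python3 - <<'E'
from h import *
t,p,a,s,R=st();print(p,a,s['wrist_torque'],s['force'])
f=grab_frame('scene')[:,:,::-1]; crop(f,150,120,150,130,5,'pics/c1.png')
E
```

```text
time_s: 6.08
tcp_pos: [598.5, -254.9, 68.3]
tcp_rot: [-0.65, -0.277, 0.28, 0.65]
force: [-1.1, 0.4, -4.1]
grip_width: 0.455
[ 598.49087012 -254.8844171    68.34945714] 46.40429027824558 [0.04699873 0.05857639 0.01750417] [-1.0717666   0.38460196 -4.0695315 ]
```

View pics/c1.png

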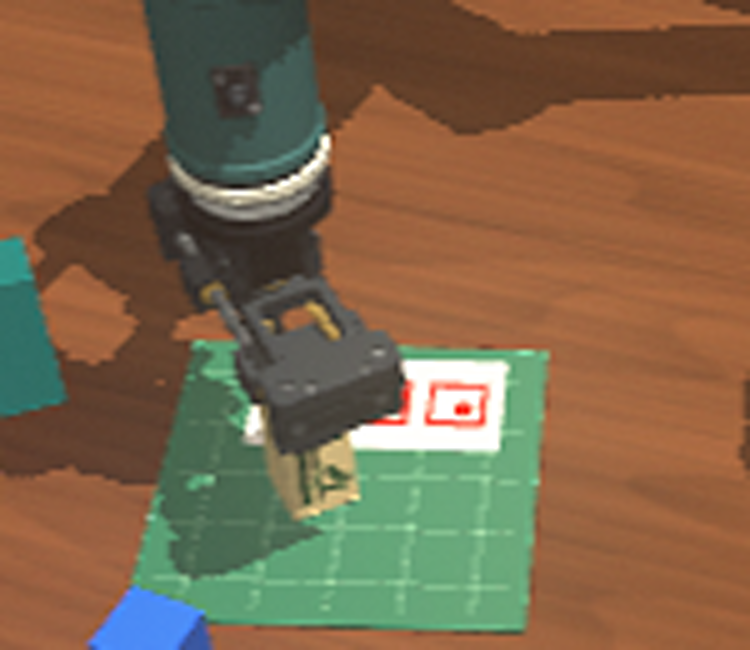

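```bash
python3 -m pendant '0.02 -0.02 0.012 0;0.05 -0.048 0.012 0;0.082 -0.079 0.012 0;0.09 -0.087 0.008 0;0.09 -0.087 0.003 0;0.09 -0.087 -0.003 0;0.09 -0.087 -0.005 0;0.09 -0.087 -0.005 0' - 10; python3 -m pendant '0 0 0 0;0 0 0 0;0 0 0 0' - 3
```

```text
time_s: 6.8
tcp_pos: [635.8, -291.2, 68.0]
tcp_rot: [0.651, 0.277, -0.28, -0.649]
force: [-0.3, -3.2, 2.8]
grip_width: 0.451
time_s: 7.05
tcp_pos: [635.6, -291.0, 68.1]
tcp_rot: [0.651, 0.277, -0.28, -0.649]
force: [0.3, -2.2, 0.9]
grip_width: 0.455
```

```bash
python3 -m pendant '-0.006 0.006 0 0;-0.013 0.013 0 0;-0.02 0.02 0.001 0;-0.027 0.026 0.001 0;-0.036 0.034 0.001 0;-0.045 0.043 0.001 0;-0.055 0.052 0 0;-0.055 0.052 0 0' - 3;  python3 - <<'E'
from h import *
t,p,a,s,R=st();print(p,a,s['wrist_torque'],s['force'])
f=grab_frame('scene')[:,:,::-1]; crop(f,150,120,150,130,5,'pics/d1.png')
E
```

```text
time_s: 7.72
tcp_pos: [611.9, -268.5, 67.4]
tcp_rot: [-0.65, -0.277, 0.281, 0.65]
force: [-0.4, 1.0, 3.1]
grip_width: 0.458
[ 611.86643422 -268.47634589   67.42620431] 46.43656444566215 [ 0.02434562  0.26338231 -0.05373488] [-0.35851519  1.04462302  3.08206857]
```

View pics/d1.png

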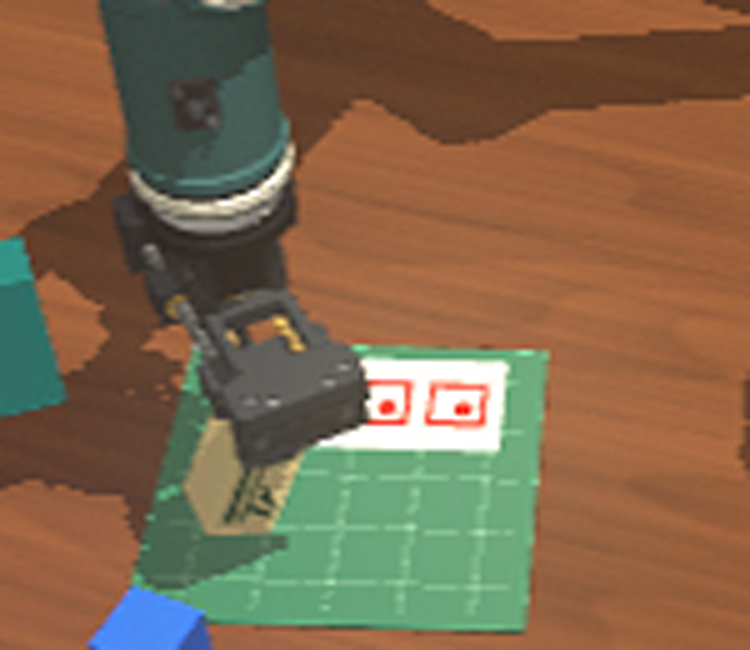

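```bash
python3 -m pendant '-0.011 0.01 -0.002 0;-0.022 0.021 -0.005 0;-0.035 0.033 -0.01 0;-0.047 0.045 -0.016 0;-0.059 0.056 -0.024 0;-0.07 0.067 -0.033 0;-0.081 0.077 -0.044 0;-0.091 0.087 -0.056 0;-0.091 0.087 -0.056 0;-0.091 0.087 -0.056 0' - 6;  python3 - <<'E'
from h import *
t,p,a,s,R=st();print(p,a,s['wrist_torque'],s['force'])
f=grab_frame('scene')[:,:,::-1]; crop(f,150,120,150,130,5,'pics/e1.png')
E
```

```text
time_s: 8.6
tcp_pos: [574.8, -233.2, 44.1]
tcp_rot: [-0.649, -0.277, 0.281, 0.65]
force: [0.2, -0.3, -3.7]
grip_width: 0.454
[ 574.7758908  -233.2434297    44.11630426] 46.45698205263086 [0.00881915 0.16394829 0.06322492] [ 0.15084961 -0.33389352 -3.72612026]
```

View pics/e1.png

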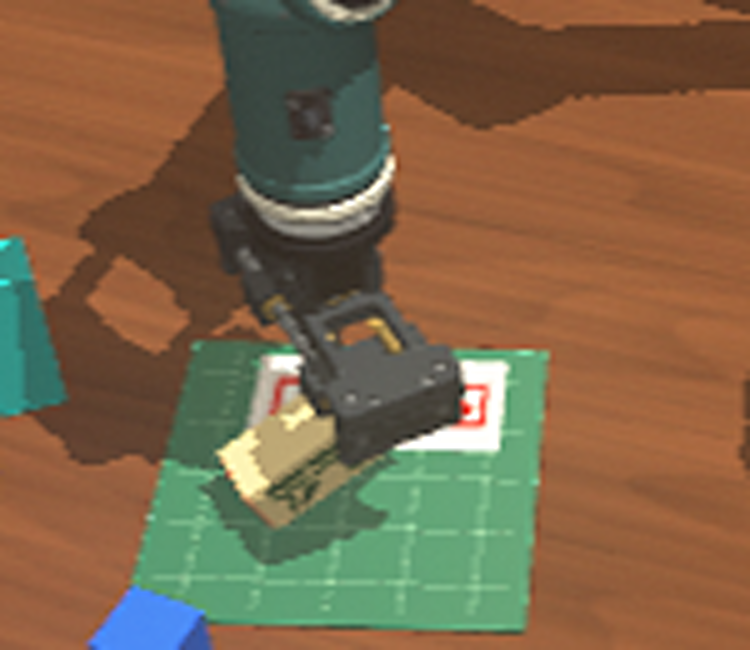

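```bash
python3 -m pendant '-0.009 0.008 -0.012 0;-0.018 0.017 -0.027 0;-0.026 0.024 -0.042 0;-0.032 0.03 -0.058 0;-0.037 0.035 -0.073 0;-0.041 0.039 -0.082 0;-0.041 0.039 -0.089 0;-0.041 0.039 -0.091 0;-0.041 0.039 -0.091 0' - 6;  python3 - <<'E'
from h import *
t,p,a,s,R=st();print(p,a,s['wrist_torque'],s['force'])
f=grab_frame('scene')[:,:,::-1]; crop(f,150,120,150,130,5,'pics/f1.png')
E
```

```text
time_s: 9.4
tcp_pos: [559.8, -219.1, 9.5]
tcp_rot: [0.65, 0.277, -0.281, -0.649]
force: [-0.7, -2.4, 5.9]
grip_width: 0.456
[ 559.80435355 -219.12150301    9.50631047] 46.46115396758743 [-0.40316718  0.2461596  -0.0385965 ] [-0.67627413 -2.41937423  5.92181345]
```

View pics/f1.png

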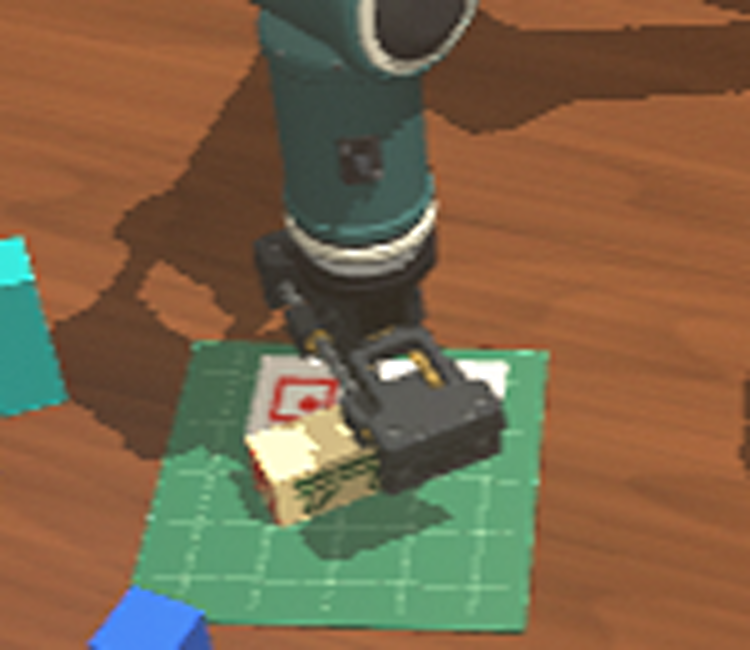

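```bash
python3 -m pendant '0 0 -0.003 0;0 0 -0.006 0;0 0 -0.007 0;0 0 -0.007 0' - 3; python3 -m pendant '0 0 0.002 0;0 0 0.002 0;0 0 0.002 0;0 0 0.002 0' 0.4 3
```

```text
time_s: 9.78
tcp_pos: [560.2, -219.5, 7.0]
tcp_rot: [0.651, 0.277, -0.281, -0.649]
force: [-1.0, -2.0, 4.0]
grip_width: 0.453
time_s: 10.12
tcp_pos: [559.8, -219.1, 7.2]
tcp_rot: [0.65, 0.277, -0.281, -0.649]
force: [0.6, -1.3, 0.6]
grip_width: 0.696
```

```bash
python3 -m pendant '0 0 0.03 0;0 0 0.1 0;0 0 0.2 0;-0.1 0.1 0.3 0;-0.2 0.2 0.35 0;-0.25 0.3 0.35 0;-0.25 0.4 0.35 0;-0.25 0.5 0.35 0;-0.25 0.5 0.35 0;-0.25 0.5 0.35 0;-0.25 0.5 0.35 0' 0.5 3;  python3 - <<'E'
from h import *
t,p,a,s,R=st();print(p,a)
f=grab_frame('scene')[:,:,::-1]; cv2.imwrite('pics/scene1.png',f);crop(f,150,120,150,130,5,'pics/g1.png')
f=grab_frame('top')[:,:,::-1]; cv2.imwrite('pics/top1.png',f);crop(f,285,170,130,120,5,'pics/g2.png')
E
```

```text
time_s: 11.03
tcp_pos: [459.7, -17.5, 148.2]
tcp_rot: [0.65, 0.279, -0.282, -0.648]
force: [-0.5, -0.9, 0.1]
grip_width: 0.75
[459.66052367 -17.50828859 148.17202499] 46.719024032916344
```

View pics/g1.png

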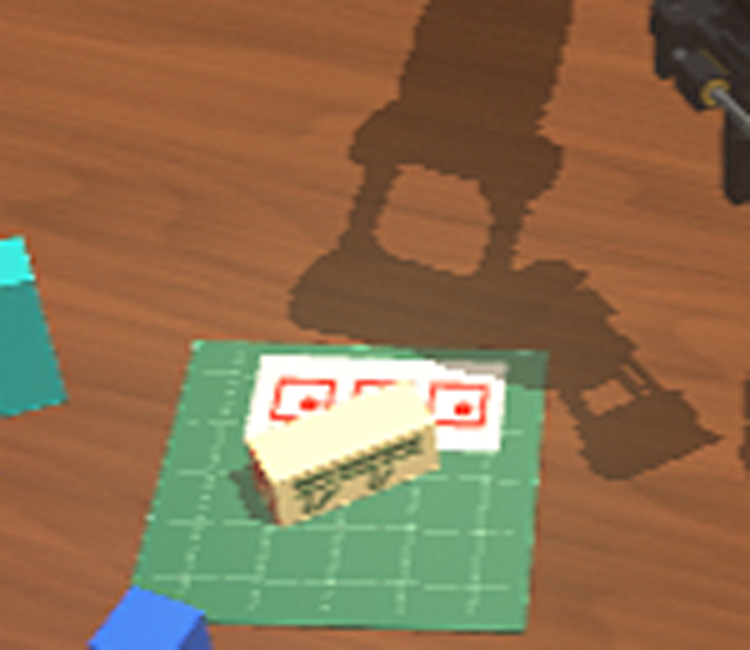

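View pics/g2.png

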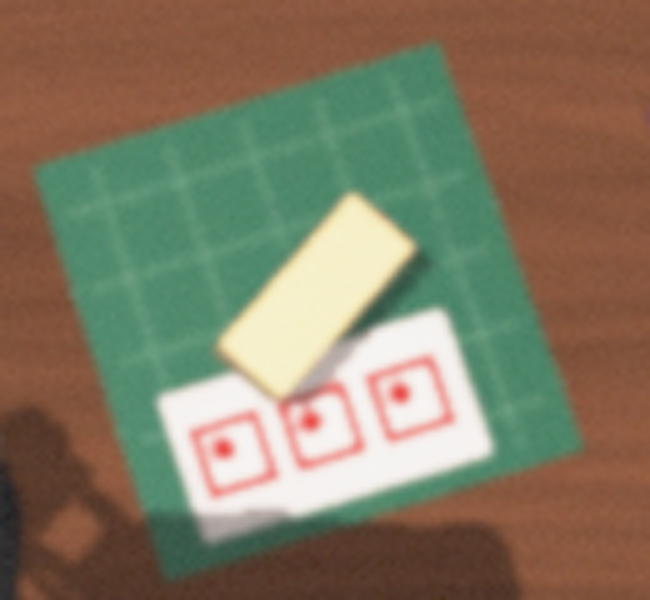

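Run:
```python
from h import *
t=cv2.imread('pics/top1.png').astype(int); B,G,R=[t[...,i] for i in range(3)]
m=((R>200)&(R-B>30)&(G>180)); k=np.zeros(m.shape,np.uint8); k[200:255,325:372]=m[200:255,325:372]
c=max(cv2.findContours(k,cv2.RETR_EXTERNAL,cv2.CHAIN_APPROX_NONE)[0],key=cv2.contourArea)[:,0,:].astype(float)
P=np.array([onz('top',u,v,43)[:2] for u,v in c]).astype(np.float32)
r=cv2.minAreaRect(P); print(r, cv2.boxPoints(r))
```

```text
((576.9723510742188, -235.17367553710938), (42.999874114990234, 106.54414367675781), 47.228816986083984) [[ 523.2668  -214.78058]
 [ 601.47784 -287.13174]
 [ 630.6779  -255.56677]
 [ 552.46686 -183.2156 ]]
```

Run:
```python
from h import *
for u,v in((405,382),(438,428),(247,440),(280,487)): print(onz('scene',150+u/5,120+v/5,43).round(1))
for u,v in((353,191),(415,246),(217,348),(280,400)): print('top',onz('top',285+(u-2)/5,170+(v-2)/5,43).round(1))
```

```text
[ 533.9 -213.5   43. ]
[ 562.4 -182.1   43. ]
[ 604.3 -280.6   43. ]
[ 631.1 -248.3   43. ]
top [ 630.2 -257.6   43. ]
top [ 602.1 -286.1   43. ]
top [ 555.  -187.4   43. ]
top [ 529.  -216.5   43. ]
```

```bash
python3 -m pendant '0.353 -0.596 -0.12 0.002;0.353 -0.596 -0.12 0.002;0.353 -0.596 -0.12 0.002;0.353 -0.596 -0.12 0.002;0.353 -0.596 -0.12 0.002;0.353 -0.596 -0.12 0.002;0.353 -0.596 -0.12 0.002;0.353 -0.596 -0.12 0.002;0.353 -0.596 -0.12 0.002;0.353 -0.596 -0.12 0.002' 0.5 3;  python3 - <<'E'
from h import *
t,p,a,s,R=st();print(p,a)
goto(601.4,-256.4,8,47)
E
```

```text
time_s: 11.97
tcp_pos: [600.2, -258.9, 98.8]
tcp_rot: [0.649, 0.279, -0.282, -0.649]
force: [0.1, 0.7, -0.1]
grip_width: 0.751
[ 600.23726325 -258.89981099   98.79938548] 46.74321709220224
t 11.97 row [ 0.0029  0.0062 -0.227 ] turn 0.0014 deg 0.3 dist 91.0 q6 -1.26
```

```bash
python3 -m pendant '0.003 0.006 -0.08 0.001;0.003 0.006 -0.15 0.001;0.003 0.006 -0.19 0.001;0.003 0.006 -0.21 0.001;0.003 0.006 -0.222 0.001;0.003 0.006 -0.227 0.001;0.003 0.006 -0.227 0.001;0.003 0.006 -0.227 0.001' 0.5 3 && python3 -m pendant '0 0 0 0;0 0 0 0;0 0 0 0;0 0 0 0;0 0 0 0;0 0 0 0;0 0 0 0' -1 3
```

```text
time_s: 12.63
tcp_pos: [602.5, -256.8, 9.6]
tcp_rot: [0.65, 0.28, -0.283, -0.648]
force: [-0.2, -0.4, -0.1]
grip_width: 0.747
time_s: 13.22
tcp_pos: [602.8, -257.4, 10.3]
tcp_rot: [0.65, 0.28, -0.283, -0.647]
force: [-1.4, -2.5, 4.7]
grip_width: 0.452
```

```bash
python3 -m pendant '-0.003 0.003 0.01 0;-0.006 0.006 0.02 0;-0.01 0.01 0.034 0;-0.017 0.016 0.05 0;-0.025 0.023 0.064 0;-0.034 0.032 0.078 0;-0.043 0.04 0.091 0;-0.043 0.04 0.091 0' -1 3;  python3 - <<'E'
from h import *
t,p,a,s,R=st();print(p,a,s['wrist_torque'],s['force'])
f=grab_frame('scene')[:,:,::-1]; crop(f,150,120,150,130,5,'pics/i1.png')
E
```

```text
time_s: 13.88
tcp_pos: [585.4, -240.8, 48.2]
tcp_rot: [0.65, 0.281, -0.283, -0.647]
force: [-0.2, 0.0, -1.3]
grip_width: 0.455
[ 585.39626368 -240.78847461   48.22995087] 46.96151095626649 [-0.11237354 -0.04672736  0.00294648] [-0.22674108  0.01807492 -1.33656471]
```

View pics/i1.png

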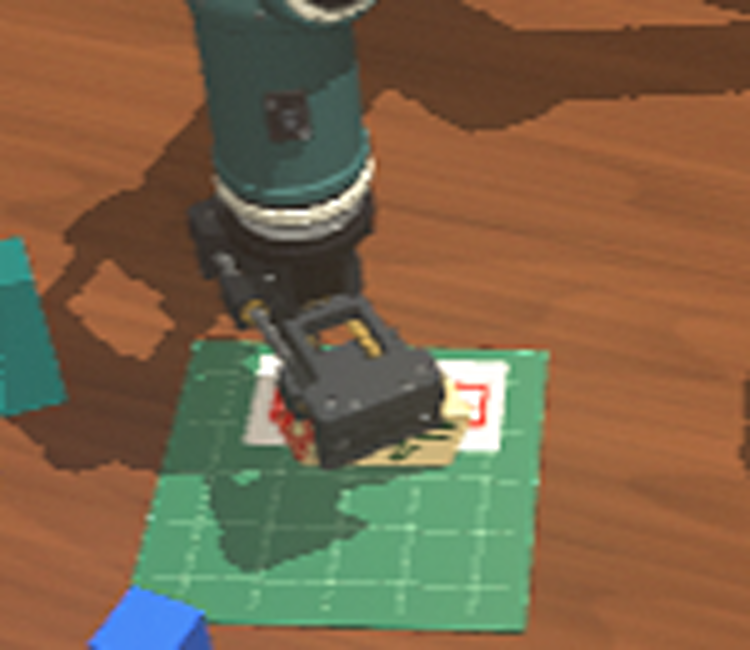

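```bash
python3 -m pendant '-0.01 0.01 0.012 0;-0.021 0.02 0.022 0;-0.033 0.031 0.031 0;-0.045 0.042 0.039 0;-0.058 0.054 0.045 0;-0.071 0.066 0.05 0;-0.084 0.078 0.053 0;-0.097 0.091 0.054 0;-0.097 0.091 0.054 0' -1 3;  python3 - <<'E'
from h import *
t,p,a,s,R=st();print(p,a,s['wrist_torque'],s['force'])
f=grab_frame('scene')[:,:,::-1]; crop(f,150,120,150,130,5,'pics/j1.png')
E
```

```text
time_s: 14.68
tcp_pos: [545.2, -203.2, 69.3]
tcp_rot: [0.649, 0.28, -0.283, -0.648]
force: [0.1, -0.2, 2.8]
grip_width: 0.454
[ 545.20534852 -203.19122426   69.31130369] 46.980352428465515 [-0.007355   -0.02116244  0.02840361] [ 0.0995301  -0.19622257  2.79119174]
```

View pics/j1.png

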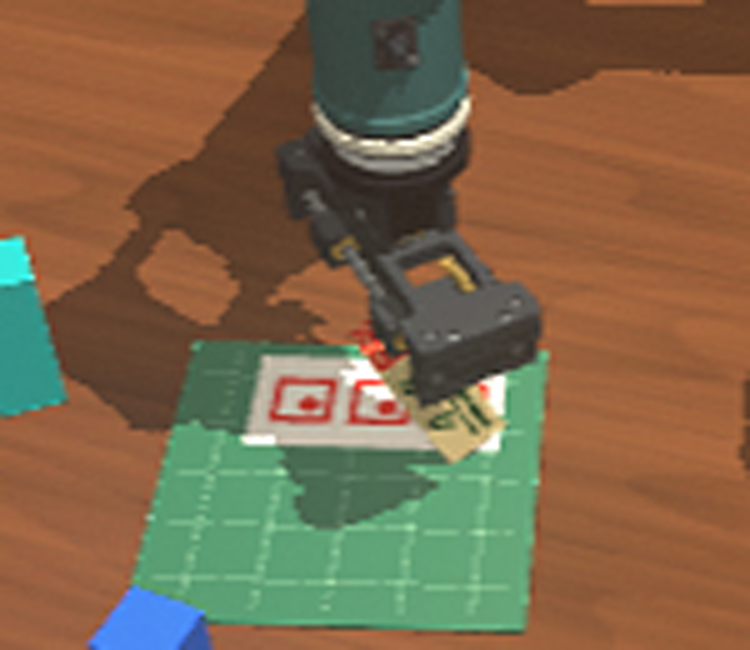

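```bash
python3 -m pendant '-0.013 0.012 0 0;-0.026 0.024 -0.001 0;-0.039 0.036 -0.004 0;-0.05 0.047 -0.007 0;-0.05 0.047 -0.007 0;-0.05 0.047 -0.007 0' -1 3;  python3 - <<'E'
from h import *
t,p,a,s,R=st();print(p,a,s['wrist_torque'],s['force'])
f=grab_frame('scene')[:,:,::-1]; crop(f,150,120,150,130,5,'pics/k1.png')
E
```

```text
time_s: 15.23
tcp_pos: [524.1, -183.9, 65.2]
tcp_rot: [0.649, 0.28, -0.284, -0.648]
force: [-0.9, 0.8, -2.0]
grip_width: 0.456
[ 524.13383527 -183.85091386   65.16582626] 47.00443976653688 [ 0.15037369  0.10332627 -0.00891579] [-0.86866775  0.77432026 -2.00546865]
```

View pics/k1.png

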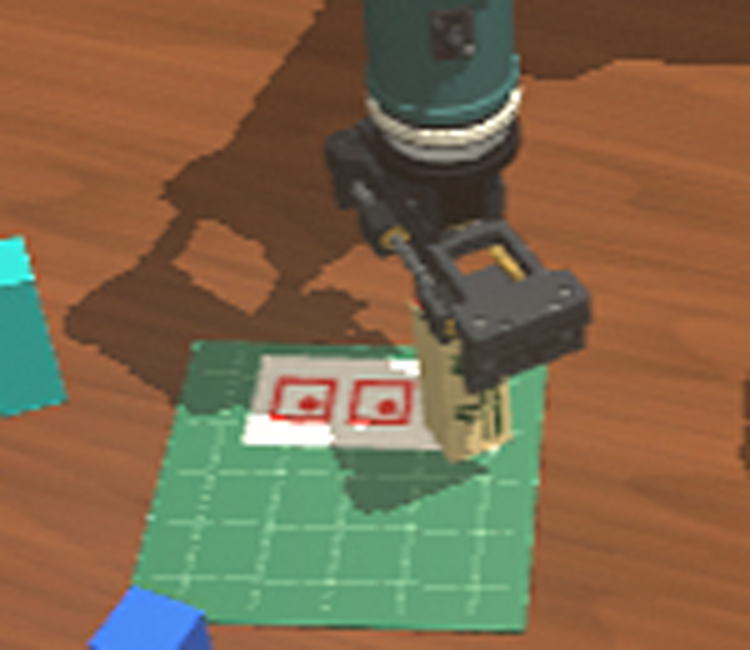

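```bash
python3 -m pendant '-0.004 0.004 -0.003 0;-0.007 0.007 -0.006 0;-0.007 0.007 -0.009 0;-0.007 0.007 -0.01 0;-0.007 0.007 -0.01 0' -1 3;  python3 - <<'E'
from h import *
t,p,a,s,R=st();print(p,a,s['wrist_torque'],s['force'])
f=grab_frame('scene')[:,:,::-1]; cv2.imwrite('pics/scene2.png',f);crop(f,210,150,75,75,8,'pics/l1.png')
f=grab_frame('top')[:,:,::-1]; cv2.imwrite('pics/top2.png',f);crop(f,285,170,130,120,5,'pics/l2.png')
E
```

```text
time_s: 15.7
tcp_pos: [522.4, -182.0, 61.9]
tcp_rot: [0.649, 0.28, -0.284, -0.648]
force: [0.2, -3.2, 3.8]
grip_width: 0.453
[ 522.41140679 -182.02528247   61.85676761] 46.992671271588826 [-0.43847058  0.03582733  0.02959965] [ 0.20021852 -3.20749066  3.82447521]
```

View pics/l1.png

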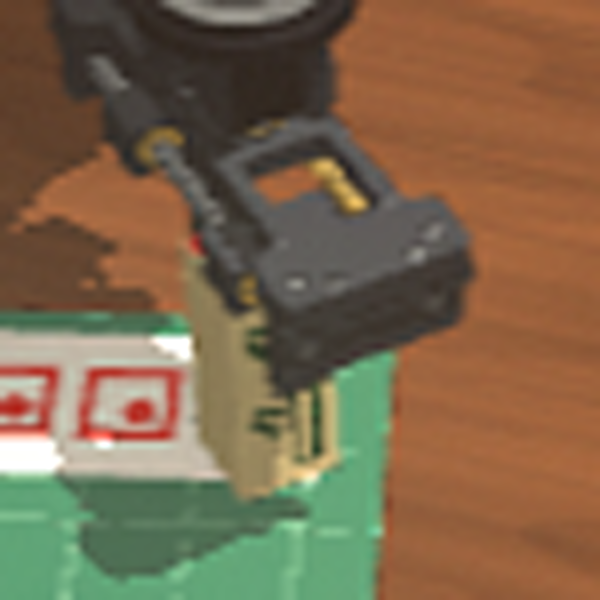

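View pics/l2.png

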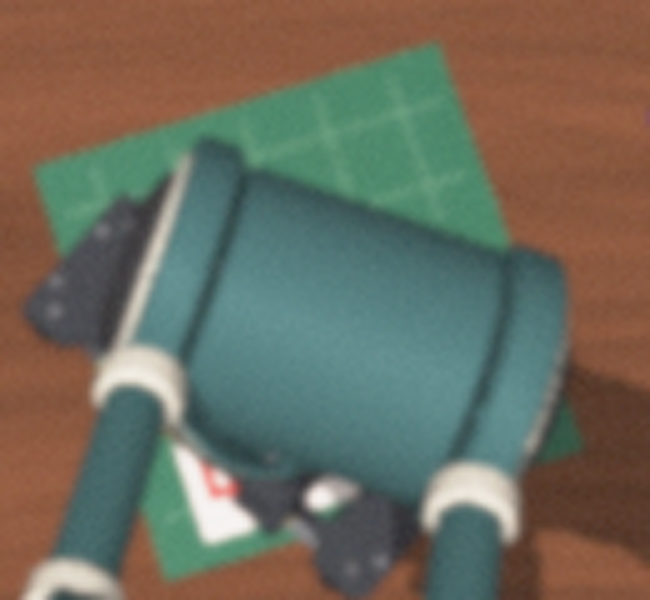

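Run:
```python
from h import *
for u,v in((240,497),(335,455)):
    P=onz('scene',210+u/8,150+v/8,3); Q=P.copy(); Q[2]=103
    print(P.round(1), ((proj('scene',Q)[0]-[210,150])*8).round(0))
```

```text
[ 549.9 -181.8    3. ] [225. 299.]
[ 519.2 -155.8    3. ] [327. 257.]
```

Run:
```python
from h import *
for z in (3,103):
    print(((proj('scene',[522.6,-211,z])[0]-[210,150])*8).round(0))
    print(((proj('scene',[549.9,-181.8,z])[0]-[210,150])*8).round(0))
f=cv2.imread('pics/scene2.png'); crop(f,225,170,35,45,16,'pics/m.png')
```

```text
[193. 428.]
[240. 497.]
[175. 230.]
[225. 299.]
```

View pics/m.png

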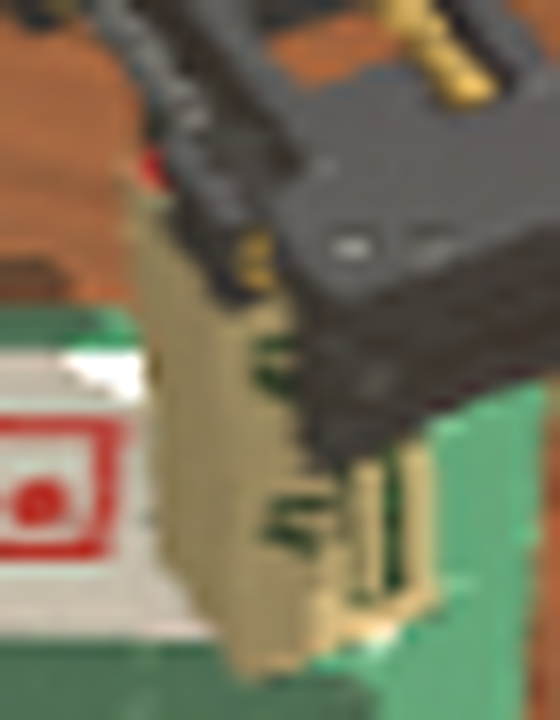

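```bash
python3 -m pendant '0 0 0 0;0 0 0 0;0 0 0 0;0 0 0.02 0;0 0 0.05 0;0 0 0.09 0;0 0 0.14 0;0 0 0.2 0;0 0 0.25 0;0 0 0.3 0;0 0 0.32 0;0 0 0.32 0' -1 25;  python3 - <<'E'
from h import *
goto(590.7,215.6,190,-8.45); print(sense()['force'])
f=grab_frame('scene')[:,:,::-1]; cv2.imwrite('pics/scene3.png',f);crop(f,200,80,110,120,5,'pics/n1.png')
E
```

```text
time_s: 16.8
tcp_pos: [523.4, -182.0, 192.3]
tcp_rot: [0.65, 0.281, -0.283, -0.647]
force: [0.5, -1.5, -4.0]
grip_width: 0.45
t 16.80 row [ 0.1681  0.9939 -0.0057] turn -0.3081 deg -55.5 dist 403.0 q6 -1.2
[ 0.53131868 -1.52010103 -4.0170226 ]
```

View pics/n1.png

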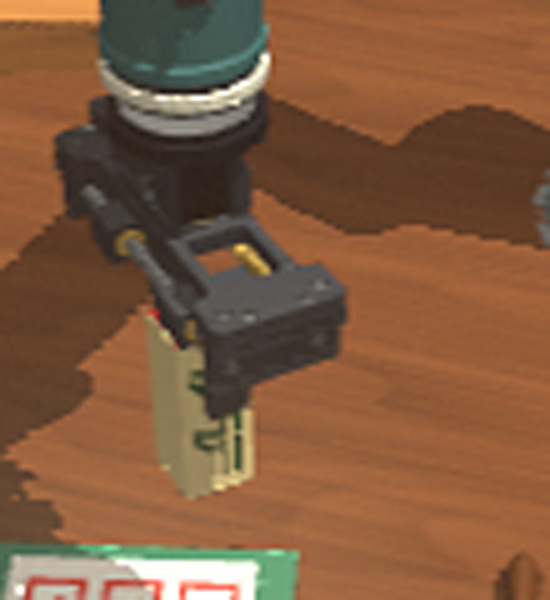

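```bash
python3 -m pendant '0.006 0.035 0 -0.011;0.018 0.106 0 -0.033;0.03 0.177 0 -0.055;0.042 0.248 0 -0.077;0.054 0.319 0 -0.099;0.066 0.39 0 -0.121;0.078 0.461 0 -0.143;0.09 0.532 0 -0.165;0.102 0.603 0 -0.187;0.114 0.674 0 -0.209;0.126 0.745 0 -0.231;0.138 0.816 0 -0.253;0.15 0.887 0 -0.275;0.16 0.945 0 -0.295;0.165 0.98 0 -0.305;0.168 0.994 0 -0.308;0.168 0.994 0 -0.308;0.168 0.994 0 -0.308' -1 25;  python3 - <<'E'
from h import *
goto(590.7,215.6,190,-8.45); print(sense()['force'])
f=grab_frame('scene')[:,:,::-1]; cv2.imwrite('pics/scene4.png',f);crop(f,310,140,130,145,5,'pics/o1.png')
f=grab_frame('top')[:,:,::-1]; cv2.imwrite('pics/top4.png',f);crop(f,100,180,130,100,5,'pics/o2.png')
E
```

```text
time_s: 18.35
tcp_pos: [588.6, 215.2, 188.7]
tcp_rot: [0.706, -0.054, 0.049, -0.704]
force: [-0.2, -0.4, -3.9]
grip_width: 0.454
t 18.35 row [0.0051 0.001  0.0034] turn -0.0005 deg -0.1 dist 2.0 q6 0.46
[-0.1544068  -0.35058993 -3.89539539]
```

View pics/o1.png

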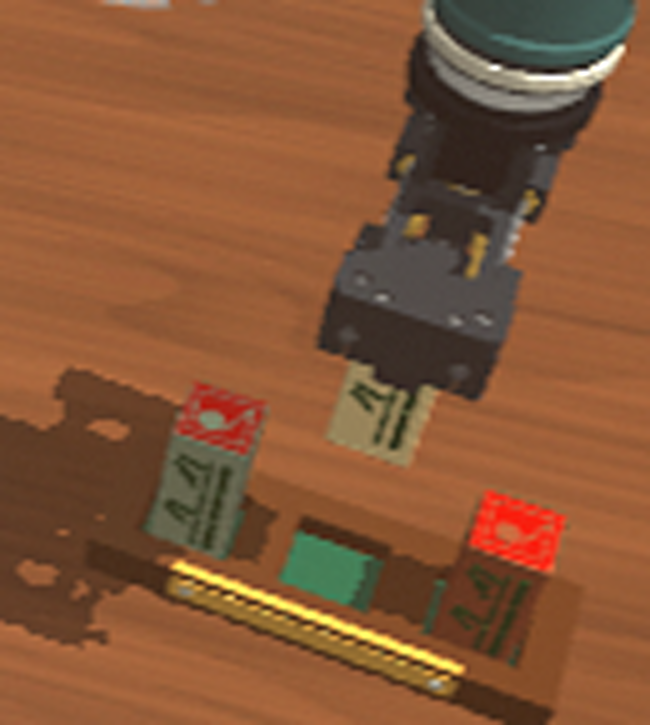

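View pics/o2.png

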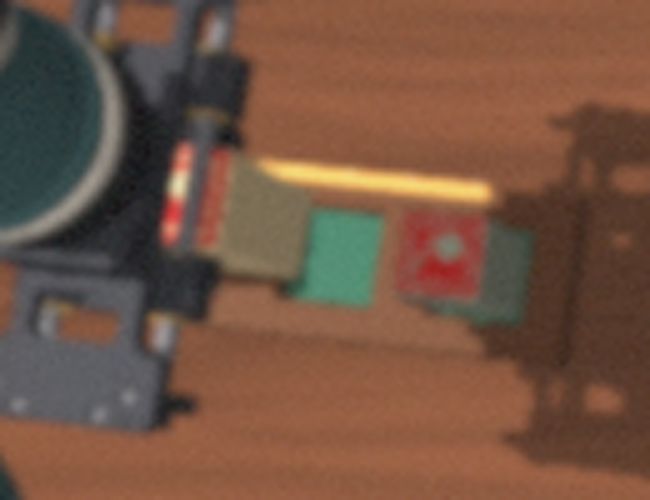

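Run:
```python
from h import *
a=np.radians(-8.45); ux=np.array([np.cos(a),np.sin(a)]); uy=np.array([-np.sin(a),np.cos(a)])
p=st()[1]
def rel(P): return np.round([(P[:2]-p[:2])@ux,(P[:2]-p[:2])@uy],1)
def px(n,u,v): return (310+(u-2)/5,140+(v-2)/5) if n=='scene' else (100+(u-2)/5,180+(v-2)/5)
for n,u,v in(('scene',327,440),('scene',408,467),('top',302,280),('top',312,200)):
    P=onz(n,*px(n,u,v),129.8); print(n,'seal bottom',P.round(1),rel(P))
# well: floor corners visible in scene z=10: right/front..., rim
print('scene floor')
for u,v,z in((278,587,24),(366,612,24),(300,533,10),(380,560,10)): P=onz('scene',*px('scene',u,v),z); print(z,P.round(1),rel(P))
print('top floor')
for u,v,z in((383,212,24),(373,307,24),(383,212,10),(310,210,10),(290,300,24),(300,300,24)): P=onz('top',*px('top',u,v),z); print(z,P.round(1),rel(P))
```

```text
scene seal bottom [604.6 192.4 129.8] [ 18.6 -19.7]
scene seal bottom [609.7 231.4 129.8] [17.9 19.6]
top seal bottom [565.4 194.6 129.8] [-20.5 -23.3]
top seal bottom [601.3 190.9 129.8] [ 15.5 -21.7]
scene floor
24 [615.7 190.3  24. ] [ 29.8 -20.2]
24 [617.6 235.6  24. ] [25.1 25. ]
10 [565.  197.6  10. ] [-21.3 -20.3]
10 [570.1 240.9  10. ] [-22.7  23.2]
top floor
24 [610.9 188.3  24. ] [ 25.4 -22.8]
24 [563.2 192.6  24. ] [-22.4 -25.6]
10 [613.  192.2  10. ] [ 26.9 -18.7]
10 [615.1 229.6  10. ] [23.5 18.6]
24 [567.9 234.2  24. ] [-23.9  16.3]
24 [567.8 229.2  24. ] [-23.3  11.3]
```

```bash
python3 -m pendant '0.01 0.003 -0.02 0;0.01 0.003 -0.05 0;0.01 0.003 -0.09 0;0.01 0.003 -0.13 0;0.01 0.003 -0.17 0;0.01 0.003 -0.2 0;0.01 0.003 -0.225 0;0.01 0.003 -0.24 0;0.01 0.003 -0.245 0;0.01 0.003 -0.245 0;0.01 0.003 -0.245 0' -1 25;  python3 - <<'E'
from h import *
goto(592.4,216.2,68.9,-8.45); print(sense()['force'])
f=grab_frame('scene')[:,:,::-1]; cv2.imwrite('pics/scene5.png',f);crop(f,330,190,100,90,7,'pics/p1.png')
f=grab_frame('top')[:,:,::-1]; cv2.imwrite('pics/top5.png',f);crop(f,120,200,100,65,7,'pics/p2.png')
E
```

```text
time_s: 19.37
tcp_pos: [593.7, 216.0, 92.2]
tcp_rot: [0.706, -0.054, 0.05, -0.705]
force: [0.4, 0.2, -4.8]
grip_width: 0.447
t 19.37 row [-0.0034  0.0005 -0.0583] turn 0.0001 deg 0.0 dist 23.0 q6 0.46
[ 0.42382262  0.17863675 -4.81235245]
```

View pics/p1.png

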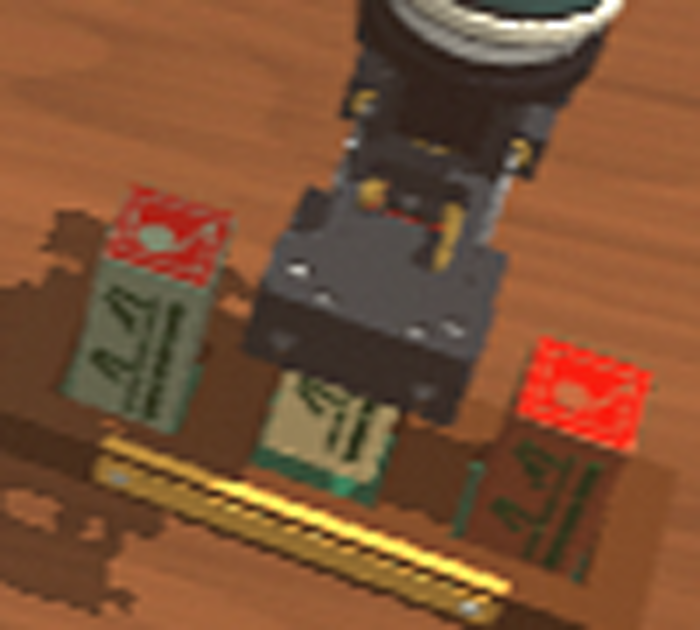

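View pics/p2.png

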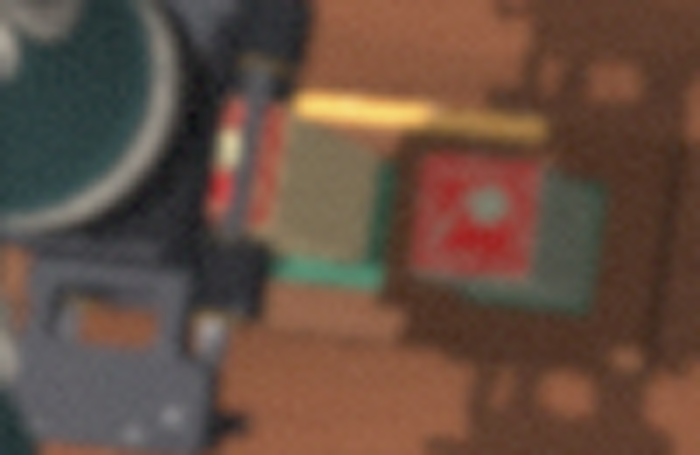

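Run:
```python
from h import *
a=np.radians(-8.45); ux=np.array([np.cos(a),np.sin(a)]); uy=np.array([-np.sin(a),np.cos(a)])
p=st()[1]
def rel(P): return np.round([(P[:2]-p[:2])@ux,(P[:2]-p[:2])@uy],1)
def px(n,u,v): return (330+(u-3)/7,190+(v-3)/7) if n=='scene' else (120+(u-3)/7,200+(v-3)/7)
for n,u,v,z in(('scene',260,450,33.3),('scene',382,480,33.3),('top',365,262,33.3),('top',380,160,33.3),('scene',250,466,24),('scene',372,507,24),('top',270,278,24),('top',385,289,24),('top',397,162,24)):
    P=onz(n,*px(n,u,v),z); print(n,z,P.round(1),rel(P))
```

```text
scene 33.3 [611.8 191.9  33.3] [ 21.2 -21.4]
scene 33.3 [611.7 236.4  33.3] [14.5 22.6]
top 33.3 [572.4 196.3  33.3] [-18.5 -22.8]
top 33.3 [608.6 191.5  33.3] [ 18.1 -22.2]
scene 24 [612.8 190.1  24. ] [ 22.5 -23. ]
scene 24 [617.6 235.4  24. ] [20.6 22.6]
top 24 [568.6 232.9  24. ] [-27.5  12.9]
top 24 [563.5 191.7  24. ] [-26.5 -28.7]
top 24 [609.1 188.   24. ] [ 19.1 -25.6]
```

```bash
python3 -m pendant '-0.003 0 -0.005 0;-0.005 0 -0.01 0;-0.005 0 -0.018 0;-0.005 0 -0.026 0;-0.005 0 -0.034 0;-0.005 0 -0.04 0;-0.005 0 -0.04 0;-0.005 0 -0.04 0' -1 25
```

```text
time_s: 20.13
tcp_pos: [591.7, 216.0, 76.2]
tcp_rot: [0.706, -0.054, 0.05, -0.705]
force: [-1.3, 0.3, -3.6]
grip_width: 0.455
```

```bash
python3 -m pendant '0 0 -0.005 0;0 0 -0.01 0;0 0 -0.014 0;0 0 -0.018 0;0 0 -0.018 0;0 0 -0.018 0' -1 25;  python3 - <<'E'
from h import *
f=grab_frame('scene')[:,:,::-1]; crop(f,330,190,100,90,7,'pics/q1.png')
f=grab_frame('top')[:,:,::-1]; crop(f,120,200,100,65,7,'pics/q2.png')
E
```

```text
time_s: 20.63
tcp_pos: [591.7, 216.1, 69.0]
tcp_rot: [0.706, -0.054, 0.05, -0.705]
force: [0.2, -0.6, -4.4]
grip_width: 0.448
```

View pics/q1.png

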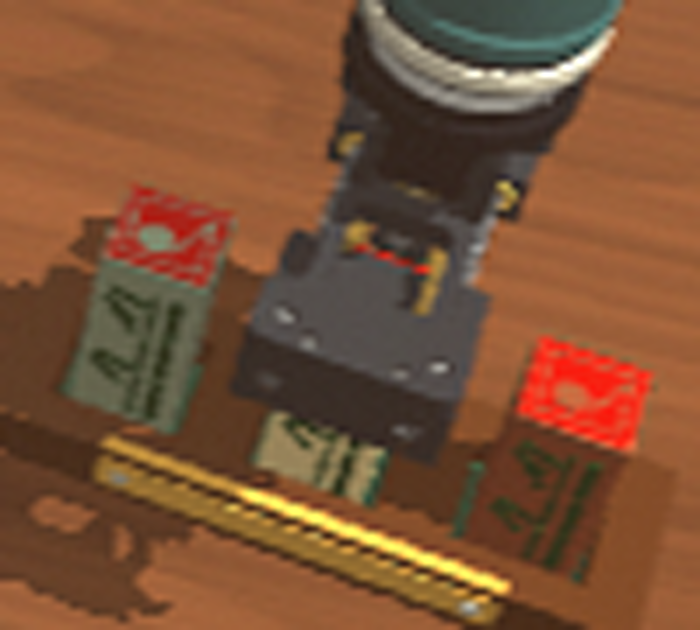

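View pics/q2.png

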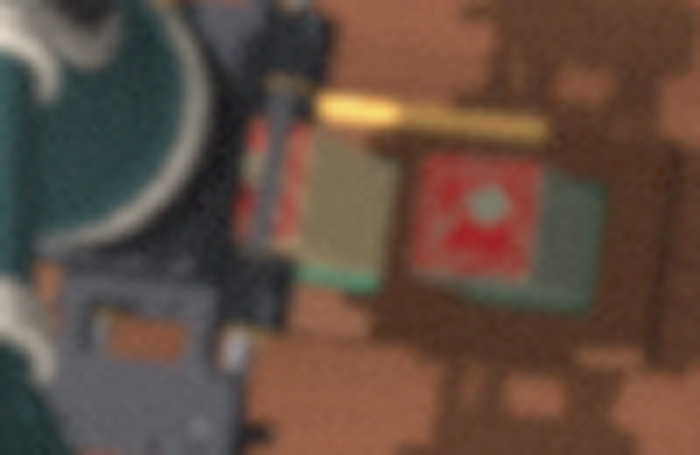

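```bash
python3 -m pendant '0 0 -0.003 0;0 0 -0.005 0;0 0 -0.006 0;0 0 -0.006 0;0 0 -0.006 0' -1 12
```

```text
time_s: 21.15
tcp_pos: [591.9, 216.1, 68.8]
tcp_rot: [0.706, -0.054, 0.05, -0.705]
force: [-4.6, -2.2, 8.0]
grip_width: 0.452
```

```bash
python3 -m pendant '0 0 -0.003 0;0 0 -0.004 0;0 0 -0.004 0;0 0 0 0' -1 3; python3 -m pendant '0 0 0 0;0 0 0 0;0 0 0 0;0 0 0 0;0 0 0 0' 0.3 3;python3 -m pendant '0 0 0.01 0;0 0 0.03 0;0 0 0.06 0;0 0 0.1 0;0 0 0.15 0;0 0 0.2 0;0 0 0.28 0;0 0 0.35 0;0 0 0.4 0;-0.2 0 0.4 0;-0.3 -0.2 0.4 0;-0.3 -0.4 0.4 0;-0.3 -0.4 0.4 0;-0.3 -0.4 0.4 0;-0.3 -0.4 0.4 0;-0.3 -0.4 0.4 0' 0.3 3;  python3 - <<'E'
from h import *
f=grab_frame('scene')[:,:,::-1]; cv2.imwrite('pics/scene6.png',f); crop(f,310,190,130,95,6,'pics/r1.png')
f=grab_frame('top')[:,:,::-1];  cv2.imwrite('pics/top6.png',f)
crop(f,100,190,130,80,6,'pics/r2.png')
E
```

```text
time_s: 21.48
tcp_pos: [591.9, 216.2, 68.5]
tcp_rot: [0.706, -0.054, 0.051, -0.705]
force: [1.1, 0.2, -3.7]
grip_width: 0.456
time_s: 21.9
tcp_pos: [592.2, 216.2, 68.6]
tcp_rot: [0.706, -0.053, 0.051, -0.705]
force: [0.7, 0.0, -0.0]
grip_width: 0.651
time_s: 23.23
tcp_pos: [471.2, 53.6, 230.2]
tcp_rot: [0.706, -0.054, 0.053, -0.704]
force: [1.4, 0.8, -0.6]
grip_width: 0.651
```

View pics/r1.png

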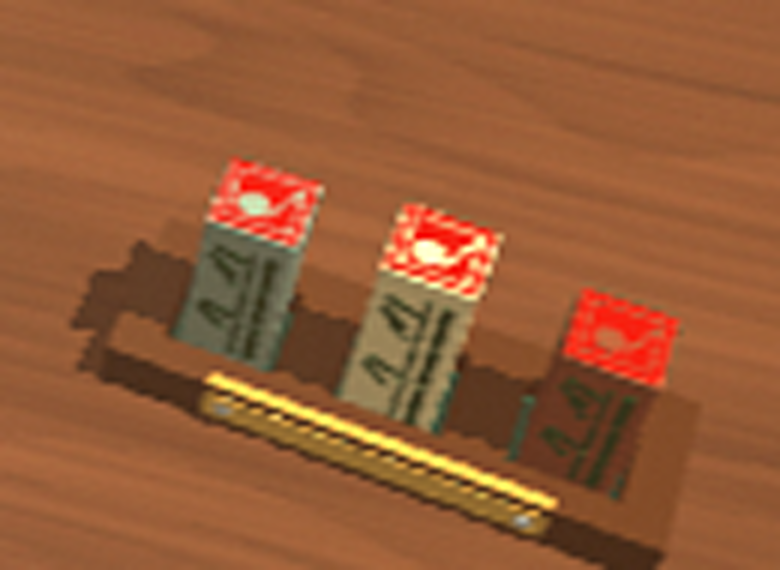

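View pics/r2.png

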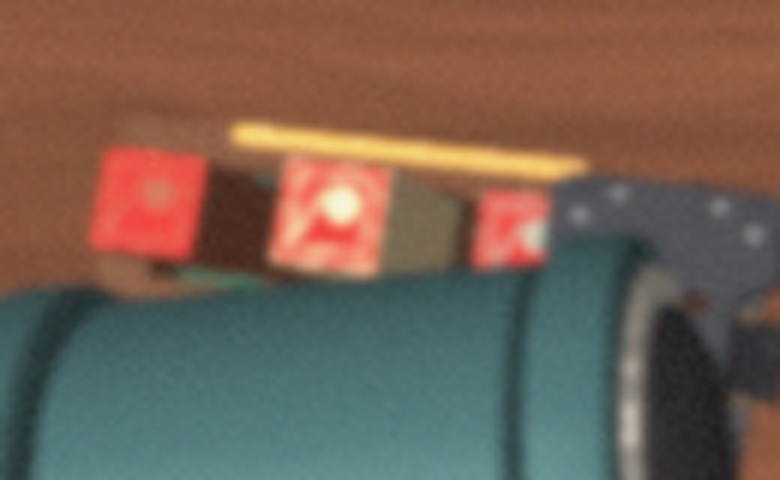

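View pics/scene6.png

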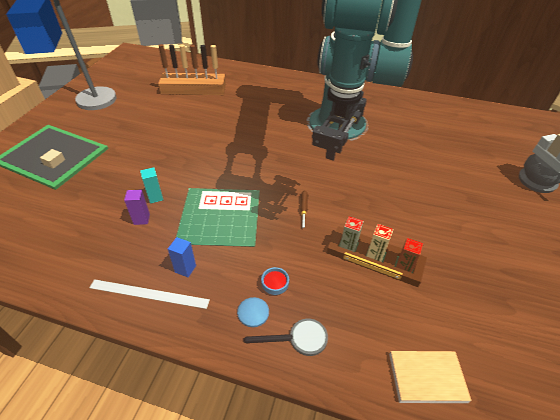

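Run:
```python
from h import *
print(tri([('scene',310+438/6,190+250/6),('top',100+330/6,190+214/6)]).round(1))
print('grey',tri([('scene',310+263/6,190+201/6),('top',188.2,231)]).round(1))
# sides: back-left/front edges at z=110 in scene
for u,v in((400,205),(501,235),(376,270),(478,300)): print(onz('scene',310+(u-2)/6,190+(v-2)/6,110).round(1))
hand_in()
```

```text
[591.2 214.4 107.3]
grey [577.8 141.1  97.1]
[572.8 195.9 110. ]
[576.4 237.6 110. ]
[611.1 190.8 110. ]
[614.1 232.  110. ]
the job is handed in; nothing more can be done
```

The cream seal is standing in the middle well of the tray, red face up with the bamboo side facing the brass plate. I handed the job in at about 23 s with the arm clear of everything.

**How it went:**
- **Laying down:** I moved the seal about 50 mm across the mat, still standing, to make room. I then laid it on its side by letting it pivot in a light grip, and released it.
- **Failed first try:** The first tilt used too much grip. The seal lifted slightly and came along upright. I set it back down and repeated the tilt at 3 N.
- **Putting away:** I took a fresh hold near the red face and tilted it up onto its head on the mat. I then carried it to the tray, lowered it until it met the well's floor, and let go.

**Last checks:**
- **Floor contact:** At contact the force turned upward to 8 N, at the gripper height expected for the seal standing on the floor.
- **Height:** The two cameras put the red face at 107 mm, against an expected 110 mm. The same check read the grey seal, which I never touched, at 97 mm instead of 100 mm, so the shortfall is camera bias.
- **Position:** The seal is within about 2 mm of the well's centre.
- **Other objects:** In the last scene picture the two tray seals, the dish and the graver look undisturbed. I did not measure them again, apart from a rough check of the grey seal's top that came out within about 1 mm sideways.
- **Camera disagreement:** Just before lowering, the two cameras differed by about 3 mm on the well's position. I aimed between them, and the seal entered without touching the sides.

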